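# Tip the filter cassette into its carrier and push it home

## Task

Without gripping or lifting anything, push the filter cassette that stands on its edge in the sheet-metal carrier so that it tips over, away from the carrier's open end, and lies flat in the carrier with its slotted face up. Then gently push the lying cassette along the carrier until its leading edge is fully home and square against the upright end stop. Do not disturb the other things on the bench.

Things in the scene. Friction and masses are not known exactly. Their poses are not given: they have to be found in the camera images.
- cassette: filter cassette, a stiff frame 180x210 mm, 45 mm thick, 0.3 to 0.6 kg, loose. Origin: centre of its plain 180x210 underside; own x along the 180 mm, y along the 210, z from the underside to the slotted face, which is recessed inside 16 mm frame bars: push on the bars. Starts standing 180 mm high on a 210x45 edge, own x up, underside towards the end stop, square to the carrier within 2 degrees.
- cassette_heel (a point): middle of the underside edge about which it tips (own x = -90 mm), at deck level from the start. Pushed near the top towards the stop with 1 to 2 N, the cassette pivots there without sliding; after 25 to 40 mm at the top it falls by itself. The heel creeps up to 15 mm towards the stop; above it then stands the rear edge face, 210 mm wide and 45 mm high, to push on.
- cassette_lead (a point): middle of the opposite underside edge (own x = +90 mm): uppermost while it stands; the leading edge, next to the end stop, when it lies. After the fall it is 20 to 65 mm short of the stop; the lying cassette slides under about 2 to 6 N.
- carrier: low tray of folded sheet steel, fixed. Origin: on the bench under its middle; own x from the open end to the end stop, within 35 degrees of the robot's forward direction; y to the left. Flat deck 12 mm above the bench, from x = -165 mm (open, no wall) to the stop at x = +160 mm, 234 mm wide between side lips 27 mm high. The stop is an upright plate across it, 42 mm high (heights above the bench).
- carrier_stop (a point): middle of the end stop's inner face, at deck height (carrier x = +160 mm).
- tee_1: cast pipe tee, about 50x60x32 mm, loose, left of the carrier. Leave it where it is. Origin: centre of its underside.
- big_nut: large hexagon nut, about 36x41x19 mm, loose, left of the carrier. Leave it where it is. Origin: centre of its underside.
- gas_cup_1: small ceramic welding gas cup standing on its wide end, 23 mm across, 42 mm high, loose, right of the carrier. Leave it where it is. Origin: centre of its underside.
- bolt_m16: large bolt lying down, about 27x71x24 mm, loose, right of the carrier. Leave it where it is. Origin: centre of its underside.
- elbow_4: pipe elbow, about 45x45x30 mm, loose, left of the carrier near its open end. Leave it where it is. Origin: centre of its underside.

How it is judged:
On the way:
1. the cassette has been tipped over and lies flat on the carrier's deck, slotted face up (angle between cassette's own z axis and vertical below 0.06 rad and height (world z) of cassette below 0.02 m), for 0.2 s.
At the end, for the whole second after the job is handed in: The cassette lies flat on the deck (within 3 degrees, both ends within 6 mm of the deck), slotted face up, its leading edge within 5 mm of the end stop and square to it within 2.3 degrees, between the side lips, at rest (angle between cassette's own z axis and vertical below 0.05 rad and height (world z) of each of cassette_heel, cassette_lead below 0.018 m and x of cassette_lead in the frame of carrier between 0.155 and 0.164 m and angle between the x axis of cassette and the x axis of carrier, either way round below 0.04 rad and y of cassette in the frame of carrier between -0.016 and 0.016 m and linear speed of cassette below 0.01 m/s); the robot touches nothing.
It fails at once if the cassette is lifted, carried or tipped the wrong way: the edge it tips about rises more than 25 mm off the deck (height (world z) of cassette_heel above 0.037 m).
It fails at once if the cassette is gripped or pushed roughly: more than 35 N between fingers and cassette (contact force between the fingers and cassette above 35 N).
It fails at once if a bystander (tee, nut, gas cup, bolt or elbow) is moved more than 15 mm (distance of any of tee_1, big_nut, gas_cup_1, bolt_m16, elbow_4 from where it was at the start of the episode above 0.015 m).
It also fails if it takes over 45 s, if anything falls off the work surface, if the arm or the gripper's body presses on something with over 40 N, if the wrist force passes 120 N, or if a joint passes its speed limit or range.

## Robot

A 6-joint arm with a two-finger parallel gripper is mounted at the origin on a cart in front of the work surface, level with it; the furniture and walls round the work are solid. World frame = base frame: x ahead of the robot, y to its left, z up, the work surface at z = 0. Lengths are in m, angles in rad, forces in N, time in s.
With the tool pointing down it reaches from about 0.25 to 0.85 m from the base axis. Payload 12.5 kg.
Tool frame: the origin (TCP) lies at the very end of the fingers, on their centre line; the grasp point (between the pads) lies 19 mm behind it; z points along the fingers, y is the direction in which the jaws open and shut (so a half turn about z gives the same grasp; the last joint's range is limited). The gripper opens to 93 mm and grips with 3 to 60 N. Pads are 15 mm wide; open, the fingers measure 128 mm over their backs; the gripper's body (75 mm by 188 mm) begins 65 mm behind the grasp point.
Start: joints at [-1.37, 0.351, 1.652, -0, 1.139, -0.085], TCP at [0.155, -0.528, 0.18] pointing down, gripper open.
Joint ranges: [-2.75, 2.75], [-0.79, 2.1], [0.01, 2.65], [-1.57, 4.71], [0.07, 3.14], [-2.87, 2.87]. Speed limits (rad/s): [2.22, 2.22, 2.79, 3.14, 3.14, 3.14].

## Interface

Orientations are given as a unit quaternion [x, y, z, w].
In Python, from station import ctrl, eyes gives the robot as it stands.
- The arm moves only by the shell command python3 -m crank 'ROWS' [FORCE]. ROWS is JSON, a list that holds one entry, the list of rows, each a list of 7 numbers: the shift along the tool's x, y, z in mm, then the turn, a rotation vector about the tool's x, y, z in degrees, then the closure in counts, from 0 (fully open) to 255 (shut). A call has 1 to 20 rows; each row shifts and turns the commanded pose from where the row before left it, along the tool's axes as they then stand; what a row does not reach is not made up. A row lasts 1/8 s, in which the tool goes at most 62.5 mm and 10.7 degrees, less where a joint would pass 70% of its speed; a pose out of reach is approached as far as the arm can. A call with a gripper value outside its range is refused whole. The fingers move at their own pace and stop on an object; FORCE is the grip in N (left out, the last holds). Time passes only in rows, so rows that do not move let the fingers close. It gives the time, the measured TCP pose, the force and the opening at its end, in the units of the state.
- ctrl.get_obs(): the state, without advancing time (a new reading comes with each control period).
- eyes.get_image(name): name is "scene" or "top" or "wrist"; returns (picture, depth): 420x560x3 uint8, red, green, blue; 420x560 float32, m along the optical axis (not along the pixel's ray), 0 where there is no reading.
- eyes.calibration(name): a dict with "fx", "fy", "cx", "cy" (pixels), "R" (3x3) and "t" (3): a world point X has camera coordinates R X + t. Camera axes: x right, y down, z forward; pixel columns grow to the right and rows downward; lengths in m; the calibration is good to about 2 mm. The wrist camera is an equidistant fisheye: a pixel r from the principal point sees the ray r / f radians off the axis. A picture is of the moment at which its call begins: read the wrist's pose just before it. calibration takes no time and is no camera call; for the wrist camera it gives the pose at the moment of the call.
- ctrl.close_job(): hands the job in, once; it reports no verdict.
The state is a dict: "t": time; "joint_positions": joint angles; "dq": joint speeds; "tau": joint torques, N m; "tcp_pos": TCP position; "eef_rot": TCP orientation; "contact_force": force on the tool from outside, world axes, zero at the start; "wrist_torque": the same for the moment, N m; "gripper_width": opening from 0.0 (shut) to 1.0 (fully open).
Only numpy, scipy, OpenCV 4.12 (cv2) and the standard library are available. Lean on these libraries where they do the work, as an engineer would, in place of code of your own. Each camera call takes 0.05 s, during which the arm holds its last target.

## Working session

There is one attempt and no reset: what is moved stays moved. The work goes in short steps, Python scripts to look and compute and a shell command to move; the robot and the scene stay as the last step left them, time stands still between calls to the robot, and variables do not carry over. Pictures are saved under pics/ and viewed, and the job is handed in when it is done.

```bash
ls; mkdir -p pics
python3 - <<'E'
from station import ctrl, eyes
import cv2,numpy as np
print(ctrl.get_obs())
for n in ["scene","top"]:
    p,d=eyes.get_image(n); cv2.imwrite(f"pics/{n}0.png",p[:,:,::-1]); np.savez(f"{n}0.npz",p=p,d=d)
    print(n,eyes.calibration(n))
E
```

```text
pics
{'t': 0.0, 'joint_positions': array([-1.36959128e+00,  3.51271355e-01,  1.65241396e+00,  2.89949292e-05,
        1.13908672e+00, -8.45985461e-02]), 'dq': array([-1.60911574e-03, -3.61681935e-04, -8.58379358e-04, -1.10243206e-04,
        2.05852079e-03,  4.81845263e-05]), 'tau': array([ 3.00887596e-04, -4.97315705e+01, -2.85258114e+01,  6.99631590e-02,
        2.58183625e-02, -6.18248782e-05]), 'tcp_pos': array([ 0.1550172 , -0.52730302,  0.17928607]), 'eef_rot': array([ 9.89807595e-01,  1.42409892e-01, -2.12201653e-05, -5.89458463e-04]), 'contact_force': array([ 0.13972462,  0.34588886, -0.51486528]), 'wrist_torque': array([ 0.02027109,  0.03672875, -0.00086041]), 'gripper_width': 0.9972856781535061}
scene {'fx': 448.03662264165837, 'fy': 448.03662264165837, 'cx': 285.23643192251853, 'cy': 205.978707548056, 'R': array([[-0.32858966,  0.94435395,  0.01498146],
       [ 0.66821421,  0.2436579 , -0.70293712],
       [-0.6674718 , -0.22096705, -0.7110942 ]]), 't': array([ 0.12991845, -0.29926406,  1.45615291])}
top {'fx': 471.6350313268497, 'fy': 471.6350313268497, 'cx': 288.97924584215883, 'cy': 213.23253856649453, 'R': array([[ 0.05549021, -0.99845586,  0.00259654],
       [-0.97671411, -0.0548213 , -0.20742268],
       [ 0.20724474,  0.00897385, -0.97824797]]), 't': array([0.04119746, 0.58943631, 1.11924416])}
```

View pics/scene0.png

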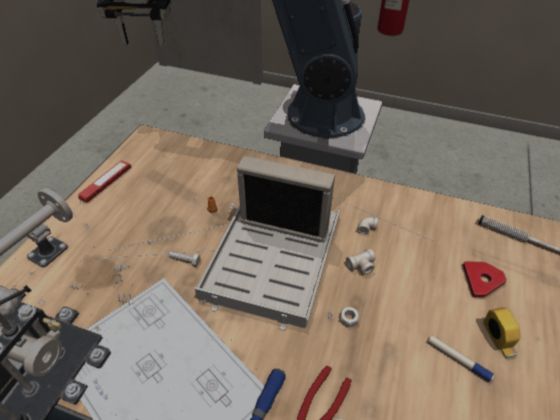

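View pics/top0.png

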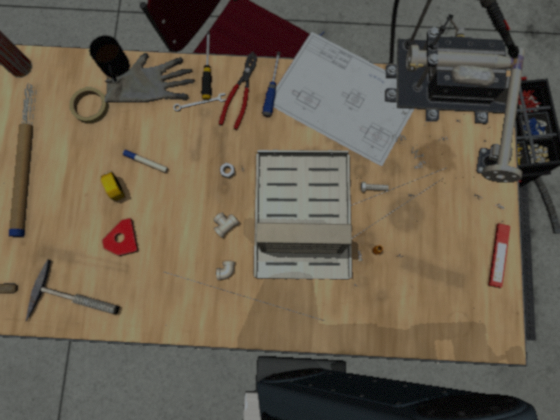

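The scene view shows the cassette upright at about (285,200), with the stop at the near end (265,300). In the top view the carrier spans (256..352, 150..278) with the stop at the upper edge, and the cassette's top bar is at about (303,235). Next I'll measure these.

```bash
cat > h.py <<'E'
import numpy as np,cv2
from station import ctrl,eyes
def cloud(d,c):
    v,u=np.mgrid[0:d.shape[0],0:d.shape[1]]
    P=np.stack([(u-c['cx'])/c['fx']*d,(v-c['cy'])/c['fy']*d,d],-1)
    return (P-c['t'])@c['R']
def ray(uv,z,c):
    o=-c['R'].T@c['t']; d=c['R'].T@np.array([(uv[0]-c['cx'])/c['fx'],(uv[1]-c['cy'])/c['fy'],1]); return o+d*(z-o[2])/d[2]
E
python3 - <<'E'
from h import *
for n in ["top","scene"]:
    f=np.load(f"{n}0.npz"); c=eyes.calibration(n); W=cloud(f['d'],c)
    x,y,z=W[...,0],W[...,1],W[...,2]
    roi=(f['d']>0)&(x>0.2)&(x<0.75)&(abs(y)<0.35)
    m=roi&(z>0.17)&(z<0.22)
    if n=='scene': m=m&(x>.25)
    print(n,m.sum(),np.median(z[m]))
    r=cv2.minAreaRect(W[m][:,:2].astype(np.float32)); print('top bar',r, W[m].mean(0)); print(cv2.boxPoints(r))
    m=roi&(z>0.008)&(z<0.05)&(abs(y)<.2)
    k,l,s,ce=cv2.connectedComponentsWithStats(m.astype(np.uint8))
    for i in range(1,k):
        if s[i,4]>30:
            q=W[l==i]; rr=cv2.minAreaRect(q[:,:2].astype(np.float32)); print(s[i],rr,q[:,2].max())
E
python3 - <<'E'
import cv2
p=cv2.imread('pics/top0.png')[135:295,205:405]; cv2.imwrite('pics/tc.png',cv2.resize(p,(800,640),interpolation=2)[:600])
p=cv2.imread('pics/scene0.png')[145:325,155:395]; cv2.imwrite('pics/sc.png',cv2.resize(p,(800,600),interpolation=2))
E
```

```text
top 1975 0.19245612813829902
top bar ((0.3870058059692383, 0.03270526975393295), (0.3049286901950836, 0.20846113562583923), 2.957702875137329) [0.51492437 0.03930248 0.19214123]
[[ 0.2293664   0.12893002]
 [ 0.24012272 -0.07925341]
 [ 0.5446452  -0.06351948]
 [ 0.5338889   0.14466396]]
[ 253  154   98  125 8712] ((0.5918961763381958, 0.041044145822525024), (0.32542386651039124, 0.246226966381073), 2.5182583332061768) 0.04988366429395001
[360 182  28  10 169] ((0.6819537878036499, -0.14473500847816467), (0.023344922810792923, 0.07178588956594467), 6.523190498352051) 0.028872063060910894
[372 245  11  10  72] ((0.5121135711669922, -0.15415076911449432), (0.020839203149080276, 0.019838988780975342), 83.12805938720703) 0.0462059453778017
scene 1949 0.1907959351414235
top bar ((0.5198879241943359, 0.04037923365831375), (0.04842786118388176, 0.20986898243427277), 2.3320822715759277) [0.52669172 0.0441721  0.18788173]
[[ 0.49142414  0.14424151]
 [ 0.49996394 -0.06545364]
 [ 0.5483517  -0.06348304]
 [ 0.5398119   0.1462121 ]]
[208 196   9  15 108] ((0.5190258026123047, -0.15293648838996887), (0.019508615136146545, 0.02029663324356079), 82.04405212402344) 0.044862462163187206
[ 199  205  142  113 9255] ((0.5940299034118652, 0.04103630781173706), (0.32311898469924927, 0.24622714519500732), 2.781156539916992) 0.04999229258080818
[169 251  32  14 205] ((0.6884997487068176, -0.14358823001384735), (0.02355623058974743, 0.07197581231594086), 7.453714370727539) 0.026602374519826836
```

View pics/tc.png

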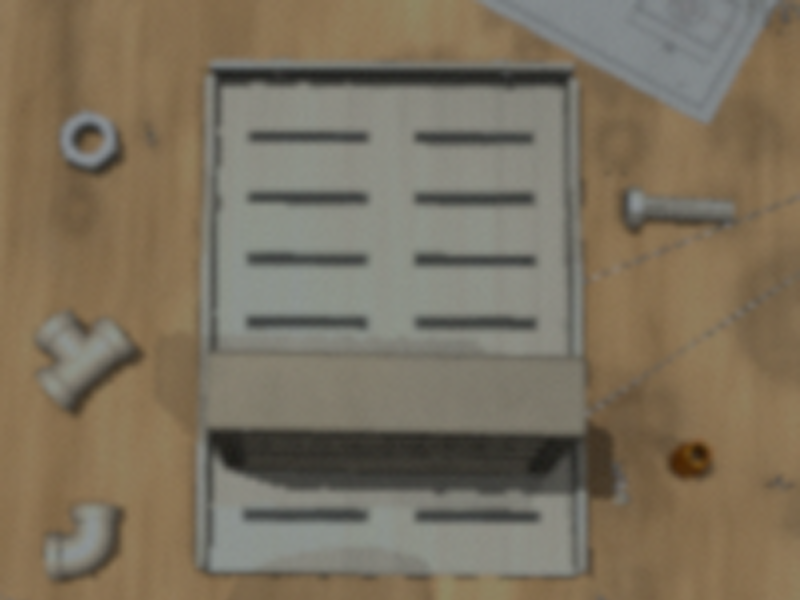

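View pics/sc.png

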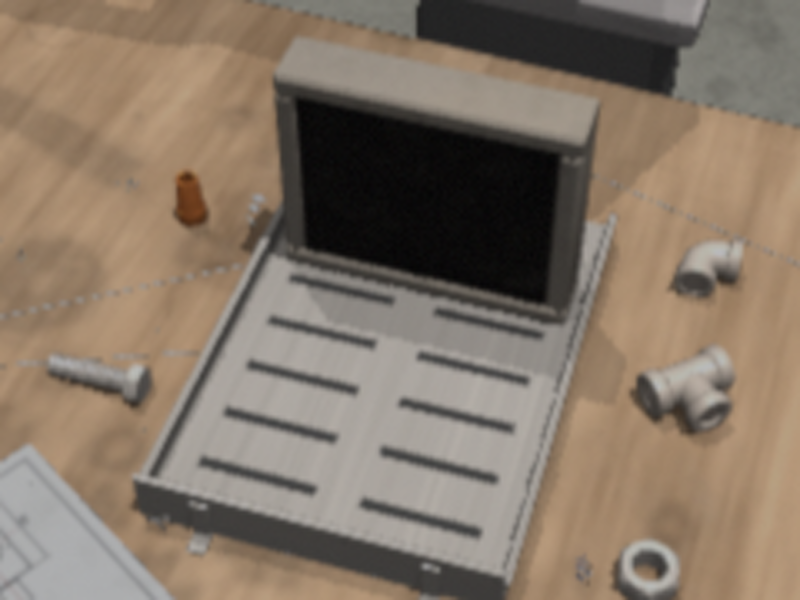

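Run:
```python
from h import *
from scipy import stats
for n in ["top","scene"]:
    f=np.load(f"{n}0.npz"); c=eyes.calibration(n); W=cloud(f['d'],c)
    x,y,z=W[...,0],W[...,1],W[...,2]
    a=np.radians(2.6); X=(x-.594)*np.cos(a)+(y-.041)*np.sin(a); Y=-(x-.594)*np.sin(a)+(y-.041)*np.cos(a)
    g=f['d']>0
    for nm,m,p,q in [("L",g&(abs(Y-.119)<.02)&(z>.021)&(z<.032)&(X>-.02)&(X<.15),X,Y),("R",g&(abs(Y+.119)<.02)&(z>.021)&(z<.032)&(X>-.02)&(X<.15),X,Y),
      ("stop",g&(abs(X-.162)<.02)&(z>.036)&(z<.048)&(abs(Y)<.11),Y,X),("open",g&(abs(X+.165)<.012)&(z>.007)&(z<.016)&(abs(Y)<.11),Y,X),("top",g&(z>.185)&(z<.2)&(abs(X)<.12)&(abs(Y)<.12),Y,X)]:
        if m.sum()<10: print(n,nm,m.sum());continue
        s=stats.theilslopes(q[m],p[m]); print(n,nm,m.sum(),'slope deg',np.degrees(np.arctan(s[0])).round(2),'med',np.median(q[m]).round(4),'pct',np.percentile(q[m],[3,97]).round(4),'p',np.percentile(p[m],[1,99]).round(4),'z',np.median(z[m]).round(4))
```

```text
top L 142 slope deg 0.6 med 0.1198 pct [0.1169 0.1227] p [-0.0168  0.1463] z 0.0278
top R 148 slope deg -0.29 med -0.1198 pct [-0.1228 -0.1168] p [-0.0174  0.149 ] z 0.0276
top stop 196 slope deg -0.04 med 0.1639 pct [0.1612 0.1678] p [-0.1072  0.1059] z 0.0416
top open 366 slope deg -0.51 med -0.1588 pct [-0.1642 -0.1533] p [-0.1064  0.1061] z 0.0126
top top 1919 slope deg 0.43 med -0.0784 pct [-0.0994 -0.0569] p [-0.0999  0.1039] z 0.1925
scene L 180 slope deg 0.29 med 0.1204 pct [0.1176 0.1233] p [-0.0194  0.1471] z 0.0275
scene R 204 slope deg 0.26 med -0.1182 pct [-0.1222 -0.1159] p [-0.0169  0.1485] z 0.0265
scene stop 365 slope deg -0.23 med 0.1694 pct [0.1654 0.1719] p [-0.1073  0.1079] z 0.0408
scene open 10 slope deg 24.79 med -0.1577 pct [-0.16   -0.1539] p [0.1008 0.1097] z 0.0112
scene top 1498 slope deg 0.31 med -0.0702 pct [-0.0948 -0.0517] p [-0.0992  0.106 ] z 0.1913
```

```bash
python3 -m crank '[[[0,0,-20,0,0,4.6,0],[0,0,-20,0,0,4.6,0],[0,0,-20,0,0,4.5,0],[19,-34.2,0,0,0,0,0],[19,-34.2,0,0,0,0,0],[19,-34.2,0,0,0,0,0],[19,-34.2,0,0,0,0,0],[19,-34.2,0,0,0,0,0],[19,-34.2,0,0,0,0,0],[19,-34.2,0,0,0,0,0],[19,-34.2,0,0,0,0,0],[19,-34.2,0,0,0,0,0],[19,-34.2,0,0,0,0,0],[19,-34.2,0,0,0,0,0],[19,-34.2,0,0,0,0,0],[19,-34.2,0,0,0,0,0],[19,-34.2,0,0,0,0,0],[19,-34.2,0,0,0,0,0],[19,-34.2,0,0,0,0,0],[0,0,0,0,0,0,0]]]'
python3 - <<'E'
from h import *
from scipy.spatial.transform import Rotation as R
o=ctrl.get_obs(); print(R.from_quat(o['eef_rot']).as_matrix().round(4),o['contact_force'])
p,d=eyes.get_image("scene"); cv2.imwrite("pics/s1.png",p[:,:,::-1])
E
```

```text
t: 2.6
tcp_pos: [0.4335, 0.0347, 0.2395]
eef_rot: [1.0, 0.025, -0.0, -0.0]
contact_force: [-0.4, -1.1, 0.5]
gripper_width: 1.002
[[ 9.988e-01  4.950e-02 -7.000e-04]
 [ 4.950e-02 -9.988e-01  2.000e-04]
 [-7.000e-04 -2.000e-04 -1.000e+00]] [-0.3715785  -1.14714636  0.46949748]
```

View pics/s1.png

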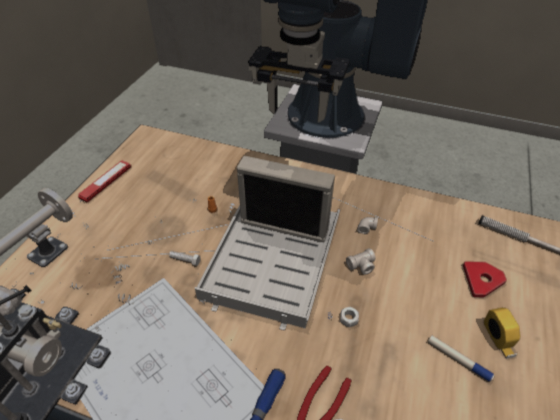

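The arm is behind and above the cassette (gripper at about (300,75)), and nothing else has moved. I'll lower it to the top bar and move closer.

```bash
python3 -m crank '[[[0,0,-0,0,0,0,0],[0,0,18,0,0,0,0],[0,0,18,0,0,0,0],[0,0,18,0,0,0,0],[10,0,0,0,0,0,0],[10,0,0,0,0,0,0],[10,0,0,0,0,0,0],[5,0,0,0,0,0,0],[0,0,0,0,0,0,0]]]'
python3 -m crank '[[[3,0,0,0,0,0,0],[3,0,0,0,0,0,0],[3,0,0,0,0,0,0],[3,0,0,0,0,0,0],[3,0,0,0,0,0,0]]]'
python3 - <<'E'
from h import *
for n in ["top","scene"]:
    p,d=eyes.get_image(n); cv2.imwrite(f"pics/{n}2.png",cv2.resize(p[120:300,180:420,::-1],(800,600),interpolation=2))
E
```

```text
t: 3.78
tcp_pos: [0.4684, 0.0348, 0.1859]
eef_rot: [1.0, 0.023, -0.0, 0.0]
contact_force: [-0.1, 0.3, -0.3]
gripper_width: 1.001
t: 4.4
tcp_pos: [0.4834, 0.0355, 0.1858]
eef_rot: [1.0, 0.023, 0.0, -0.0]
contact_force: [-1.0, -1.6, -0.4]
gripper_width: 1.002
```

View pics/top2.png

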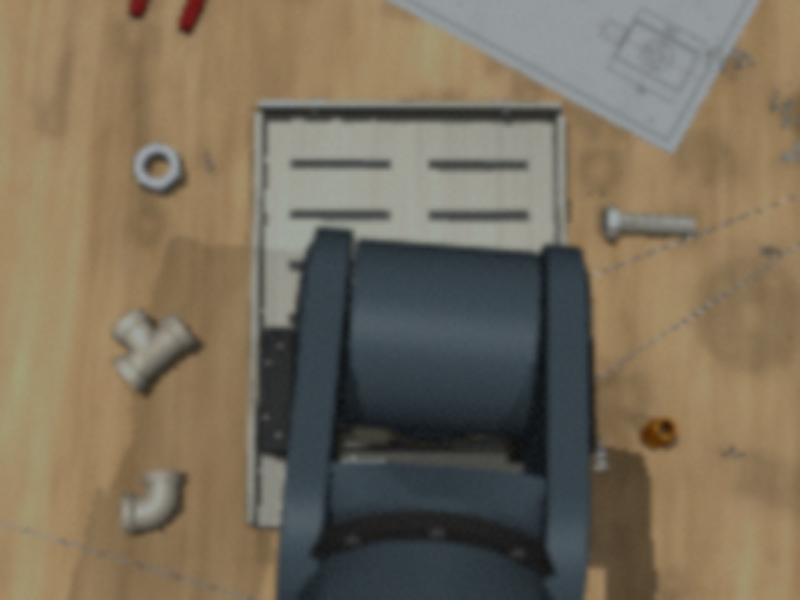

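View pics/scene2.png

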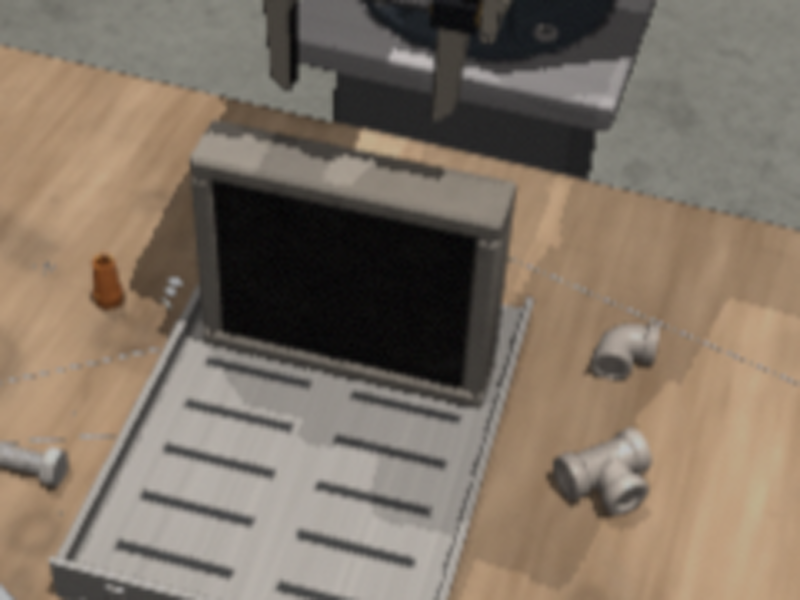

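Run:
```python
from h import *
c=eyes.calibration("scene")
for X in [(0.483,.0355-.055,.186),(0.483,.0355+.055,.186),(.494,-.065,.192),(.49,.14,.192)]:
    q=c['R']@np.array(X)+c['t']; u=np.array([c['fx']*q[0]/q[2]+c['cx'],c['fy']*q[1]/q[2]+c['cy']]); print(X,u,(u-[180,120])*[800/240,600/180],q[2])
p,d=eyes.get_image("scene"); W=cloud(d,c)
for u,v in [(264,143),(265,140),(312,150),(313,153),(313,145),(262,160),(285,170),(310,175)]: print(u,v,W[v,u].round(3))
m=(d>0)&(W[...,2]>.17)&(W[...,0]>.4)&(W[...,0]<.6); 
k,l,s,ce=cv2.connectedComponentsWithStats(m.astype(np.uint8))
for i in range(1,k):
    if s[i,4]>20: q=W[l==i]; print(s[i],np.percentile(q,[1,50,99],axis=0).round(3).tolist())
```

```text
(0.483, -0.019500000000000003, 0.186) [265.45016937 156.08209571] [284.83389789 120.27365235] 1.005809366806636
(0.483, 0.0905, 0.186) [312.37884428 167.08118319] [441.26281427 156.93727731] 0.9815029913227453
(0.494, -0.065, 0.192) [244.6773535  152.45639532] [215.59117835 108.18798439] 1.0042546125689338
(0.49, 0.14, 0.192) [333.68955593 172.11087649] [512.29851978 173.70292163] 0.9616262545603396
264 143 [ 0.495 -0.017  0.232]
265 140 [ 0.497 -0.014  0.242]
312 150 [0.491 0.089 0.238]
313 153 [0.489 0.091 0.23 ]
313 145 [0.489 0.09  0.251]
262 160 [ 0.506 -0.019  0.193]
285 170 [0.518 0.039 0.191]
310 175 [0.515 0.095 0.191]
[ 240    0  101  156 9047] [[0.436, -0.05, 0.242], [0.514, 0.048, 0.446], [0.532, 0.125, 0.542]]
[ 237  156   98   39 1958] [[0.497, -0.061, 0.171], [0.531, 0.045, 0.191], [0.545, 0.144, 0.194]]
```

Run:
```python
from h import *
c=eyes.calibration("scene")
p,d=eyes.get_image("scene"); W=cloud(d,c)
for u in (263,265,311,314):
  for v in range(136,170,2): print(u,v,W[v,u].round(3),p[v,u],d[v,u].round(3))
cv2.imwrite("pics/z3.png",cv2.resize(p[60:180,220:360,::-1],(700,600),interpolation=0))
p,d=eyes.get_image("wrist"); cv2.imwrite("pics/w3.png",p[:,:,::-1])
```

```text
263 136 [ 0.494 -0.02   0.249] [69 65 59] 0.954
263 138 [ 0.495 -0.02   0.244] [70 65 60] 0.957
263 140 [ 0.496 -0.019  0.24 ] [69 65 59] 0.959
263 142 [ 0.497 -0.019  0.235] [69 65 60] 0.962
263 144 [ 0.496 -0.019  0.229] [69 66 61] 0.966
263 146 [-0.793 -0.542 -0.851] [119 119 111] 2.711
263 148 [-0.773 -0.535 -0.85 ] [128 127 119] 2.694
263 150 [-0.761 -0.53  -0.855] [126 126 118] 2.689
263 152 [ 0.252 -0.119 -0.002] [104 100  93] 1.316
263 154 [ 0.263 -0.115  0.   ] [103  86  69] 1.306
263 156 [ 0.273 -0.111  0.001] [109  91  74] 1.298
263 158 [ 0.28  -0.108 -0.   ] [108  91  73] 1.293
263 160 [ 0.503 -0.018  0.191] [65 59 52] 0.989
263 162 [ 0.512 -0.014  0.193] [68 64 59] 0.981
263 164 [ 0.517 -0.012  0.192] [132 125 116] 0.978
263 166 [ 0.524 -0.009  0.192] [137 129 119] 0.972
263 168 [ 0.528 -0.008  0.191] [138 130 120] 0.97
265 136 [ 0.496 -0.015  0.251] [68 63 57] 0.95
265 138 [ 0.495 -0.015  0.246] [68 64 59] 0.954
265 140 [ 0.495 -0.015  0.24 ] [70 65 59] 0.958
265 142 [ 0.494 -0.015  0.234] [69 65 59] 0.963
265 144 [ 0.498 -0.014  0.232] [69 65 59] 0.962
265 146 [ 0.495 
[... 1465 characters left out ...]
 140 [0.489 0.091 0.264] [70 65 60] 0.922
314 142 [0.491 0.092 0.261] [69 65 59] 0.923
314 144 [0.492 0.092 0.256] [70 66 60] 0.926
314 146 [0.49  0.092 0.25 ] [70 66 61] 0.931
314 148 [0.491 0.093 0.245] [69 65 59] 0.934
314 150 [0.489 0.093 0.238] [70 66 59] 0.94
314 152 [0.489 0.093 0.233] [69 65 60] 0.943
314 154 [ 0.109 -0.    -0.084] [55 52 49] 1.443
314 156 [ 0.11   0.    -0.092] [38 37 37] 1.448
314 158 [ 0.111  0.001 -0.098] [40 39 39] 1.452
314 160 [ 0.107  0.001 -0.11 ] [40 39 39] 1.462
314 162 [ 0.109  0.002 -0.117] [39 38 38] 1.466
314 164 [ 0.252  0.037 -0.002] [105  90  74] 1.281
314 166 [0.264 0.041 0.   ] [163 137 110] 1.271
314 168 [ 0.27   0.043 -0.001] [166 139 112] 1.267
```

View pics/z3.png

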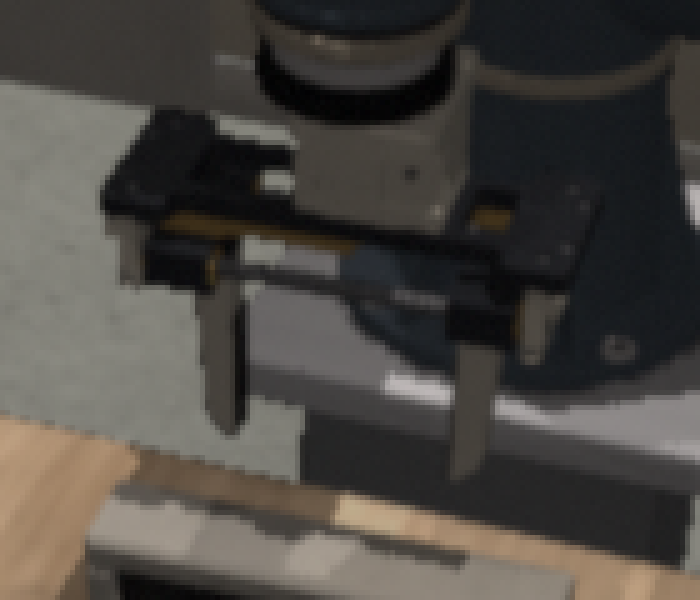

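View pics/w3.png

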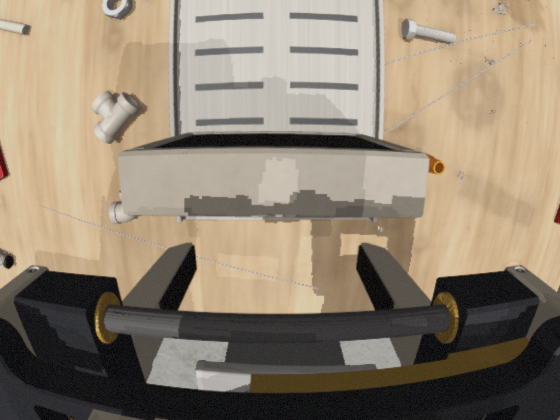

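The state and the camera disagree. Reported TCP z is 0.186, but the camera puts the fingertips at about z=0.225 (tips at (265,146) and (312,155)); x and y agree. The wrist view also shows the tips clear above the top bar. I'll back off, lower by the measured difference and check again before touching anything.

```bash
python3 -m crank '[[[-10,0,0,0,0,0,0],[-10,0,0,0,0,0,0],[0,0,13,0,0,0,0],[0,0,13,0,0,0,0],[0,0,13,0,0,0,0],[0,0,0,0,0,0,0]]]'
python3 - <<'E'
from h import *
c=eyes.calibration("scene")
p,d=eyes.get_image("scene"); W=cloud(d,c)
m=(d>0)&(abs(W[...,0]-.472)<.02)&(W[...,2]<.25)&(W[...,2]>.1)&(abs(W[...,1]-.035)<.09)
k,l,s,ce=cv2.connectedComponentsWithStats(m.astype(np.uint8))
for i in range(1,k):
    if s[i,4]>10: q=W[l==i]; print(s[i],np.percentile(q,[2,50,98],axis=0).round(3).tolist())
cv2.imwrite("pics/z4.png",cv2.resize(p[60:180,220:360,::-1],(700,600),interpolation=0))
E
```

```text
t: 5.4
tcp_pos: [0.4626, 0.0345, 0.1455]
eef_rot: [1.0, 0.023, -0.001, -0.0]
contact_force: [-0.1, 0.1, -0.7]
gripper_width: 1.004
[263 128  10  28 211] [[0.46, -0.027, 0.187], [0.474, -0.016, 0.221], [0.477, -0.011, 0.248]]
[311 140  11  24 187] [[0.456, 0.082, 0.189], [0.469, 0.091, 0.222], [0.472, 0.099, 0.249]]
```

View pics/z4.png

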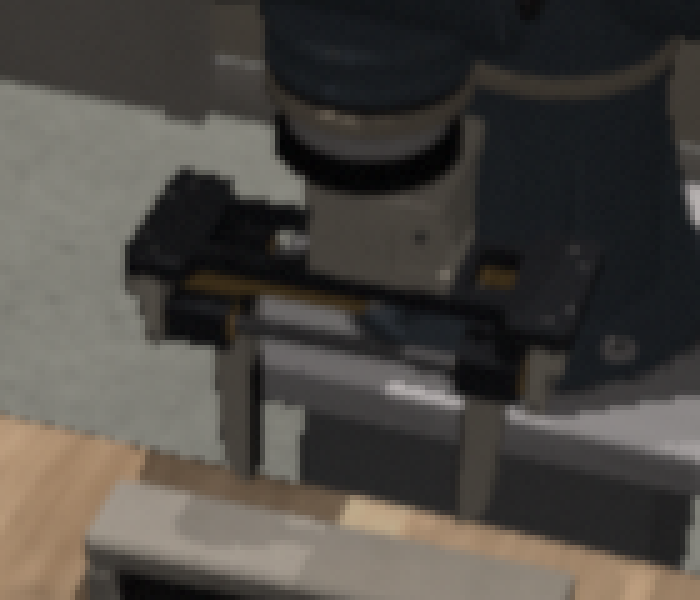

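Tips are now at z≈0.186 on camera (row 157 on the left, 163 on the right), while the reported z is 0.1455, so the offset is a constant 40 mm. I'll use the camera heights and start the slow push.

```bash
python3 -m crank '[[[4,0,0,0,0,0,0],[4,0,0,0,0,0,0],[4,0,0,0,0,0,0],[4,0,0,0,0,0,0],[2,0,0,0,0,0,0],[2,0,0,0,0,0,0]]]'
python3 -m crank '[[[2,0,0,0,0,0,0],[2,0,0,0,0,0,0],[2,0,0,0,0,0,0],[2,0,0,0,0,0,0]]]'
python3 - <<'E'
from h import *
c=eyes.calibration("scene")
p,d=eyes.get_image("scene"); W=cloud(d,c)
m=(d>0)&(W[...,2]>.17)&(W[...,2]<.205)&(W[...,0]>.48)&(W[...,0]<.62)
print(np.percentile(W[m],[2,50,98],axis=0).round(3).tolist())
cv2.imwrite("pics/z5.png",cv2.resize(p[100:280,180:420,::-1],(800,600),interpolation=0))
E
```

```text
t: 6.2
tcp_pos: [0.4832, 0.0355, 0.1468]
eef_rot: [1.0, 0.023, -0.0, -0.0]
contact_force: [0.0, -0.8, 0.1]
gripper_width: 0.997
t: 6.7
tcp_pos: [0.4912, 0.0358, 0.1468]
eef_rot: [1.0, 0.023, -0.0, -0.0]
contact_force: [0.6, -0.2, 0.6]
gripper_width: 1.003
[[0.499, -0.059, 0.171], [0.534, 0.045, 0.191], [0.55, 0.143, 0.198]]
```

View pics/z5.png

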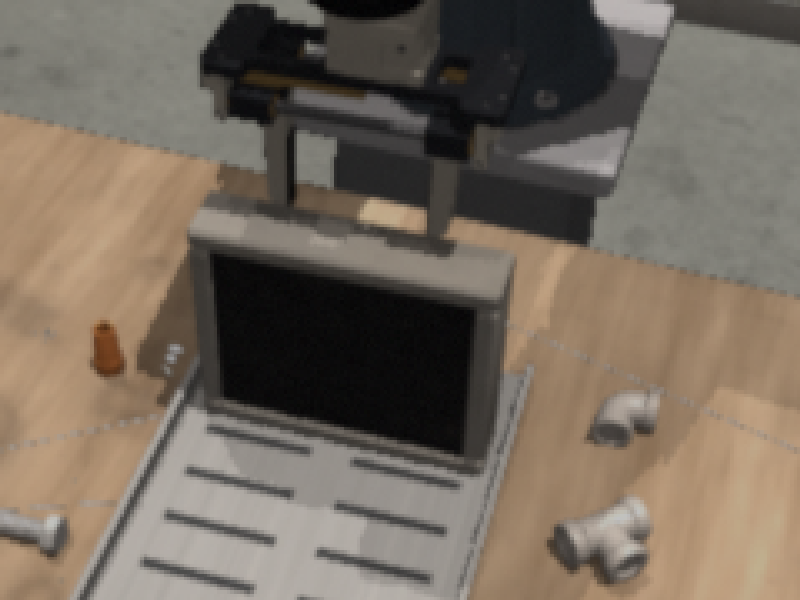

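The fingertips are now at the rear of the top bar (at about (285,205) and (435,235) in the crop), and the bar has moved about 4 mm. I'll keep pushing slowly.

```bash
python3 -m crank '[[[3,0,0,0,0,0,0],[3,0,0,0,0,0,0],[3,0,0,0,0,0,0],[3,0,0,0,0,0,0],[3,0,0,0,0,0,0],[3,0,0,0,0,0,0],[3,0,0,0,0,0,0]]]'
python3 - <<'E'
from h import *
c=eyes.calibration("scene")
p,d=eyes.get_image("scene"); W=cloud(d,c)
m=(d>0)&(W[...,2]>.17)&(W[...,2]<.205)&(W[...,0]>.48)&(W[...,0]<.62)
print(np.percentile(W[m],[2,50,98],axis=0).round(3).tolist())
cv2.imwrite("pics/z6.png",cv2.resize(p[100:280,180:420,::-1],(800,600),interpolation=0))
E
```

```text
t: 7.62
tcp_pos: [0.5124, 0.0368, 0.1469]
eef_rot: [1.0, 0.023, 0.0, -0.0]
contact_force: [0.1, 1.1, -0.1]
gripper_width: 1.002
[[0.521, -0.058, 0.172], [0.553, 0.046, 0.192], [0.571, 0.144, 0.198]]
```

View pics/z6.png

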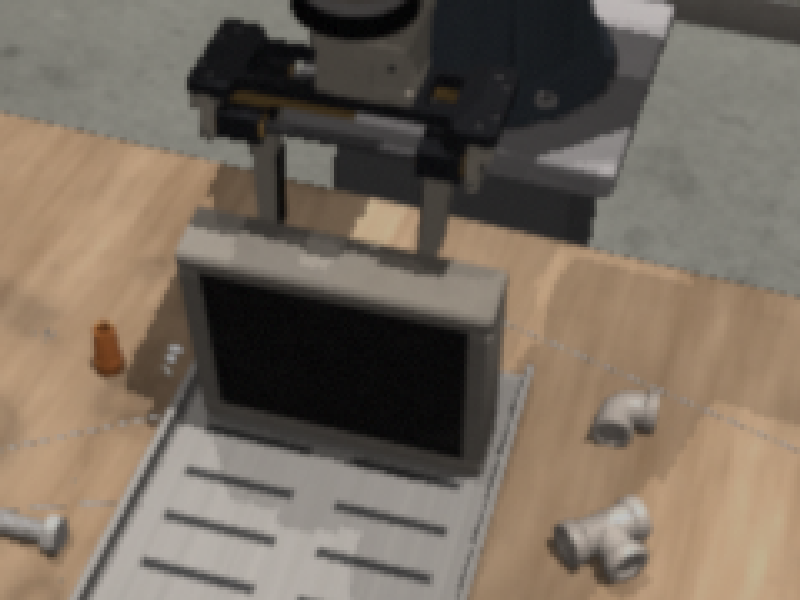

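It is tilting cleanly: the top has moved about 25 mm and the heel stays put. I'll push on until it falls.

```bash
python3 -m crank '[[[3,0,0,0,0,0,0],[3,0,0,0,0,0,0],[3,0,0,0,0,0,0],[3,0,0,0,0,0,0],[3,0,0,0,0,0,0],[3,0,0,0,0,0,0],[3,0,0,0,0,0,0],[3,0,0,0,0,0,0],[0,0,0,0,0,0,0],[0,0,0,0,0,0,0],[0,0,0,0,0,0,0],[0,0,0,0,0,0,0]]]'
python3 - <<'E'
from h import *
c=eyes.calibration("scene")
p,d=eyes.get_image("scene"); W=cloud(d,c)
cv2.imwrite("pics/z7.png",cv2.resize(p[100:310,160:440,::-1],(800,600),interpolation=0))
E
```

```text
t: 9.18
tcp_pos: [0.536, 0.0379, 0.1468]
eef_rot: [1.0, 0.023, -0.0, -0.0]
contact_force: [0.7, -0.4, 0.1]
gripper_width: 1.001
```

View pics/z7.png

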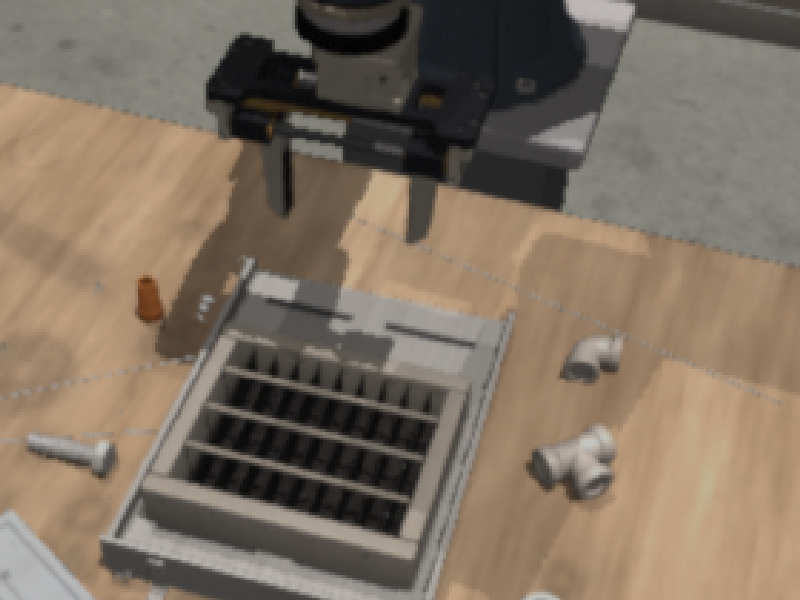

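It lies flat in the carrier with the slotted face up: the rear edge runs about (232,335)–(470,380) in the crop and the leading edge (145,480)–(420,550). I'll measure it, then retreat and lower in stages.

```bash
python3 -m crank '[[[-15,0,0,0,0,0,0],[-15,0,0,0,0,0,0],[-15,0,0,0,0,0,0],[-15,0,0,0,0,0,0],[-15,0,0,0,0,0,0],[-5,0,15,0,0,0,0],[0,0,20,0,0,0,0],[0,0,20,0,0,0,0],[0,0,20,0,0,0,0],[0,0,20,0,0,0,0],[0,0,0,0,0,0,0]]]'
cat >> h.py <<'E'
from scipy import stats
A=np.radians(2.7); O=np.array([.595,.041])
def cf(W):
    x=W[...,0]-O[0];y=W[...,1]-O[1]; return x*np.cos(A)+y*np.sin(A),-x*np.sin(A)+y*np.cos(A)
def meas(n,tag):
    c=eyes.calibration(n); p,d=eyes.get_image(n); W=cloud(d,c); X,Y=cf(W); z=W[...,2]; g=(d>0)
    cv2.imwrite(f"pics/{n}{tag}.png",cv2.resize(p[100:310,160:440,::-1],(800,600),interpolation=2))
    m=g&(z>.050)&(z<.063)&(abs(X)<.18)&(abs(Y)<.13)
    if m.sum()>50:
        r=[]
        for lo in np.arange(-.09,.09,.012):
            k=m&(Y>lo)&(Y<lo+.012)
            if k.sum()>5: r.append((lo+.006,X[k].min(),X[k].max()))
        r=np.array(r); a=stats.theilslopes(r[:,1],r[:,0]); b=stats.theilslopes(r[:,2],r[:,0])
        print(n,'z',np.median(z[m]).round(4),'rear',np.median(r[:,1]).round(4),np.degrees(a[0]).round(2),'lead',np.median(r[:,2]).round(4),np.degrees(b[0]).round(2),'Y',np.percentile(Y[m],[1,99]).round(4))
    s=g&(abs(X-.162)<.02)&(z>.036)&(z<.048)&(abs(Y)<.1); print('  stop top X',np.percentile(X[s],[5,50,95]).round(4))
    m=g&(X<-.11)&(X>-.2)&(z>.02)&(z<.11)&(abs(Y)<.09)
    k,l,s,ce=cv2.connectedComponentsWithStats(m.astype(np.uint8))
    for i in range(1,k):
        if s[i,4]>20: q=l==i; print('  finger X',np.percentile(X[q],[2,50,98]).round(3),'Y',np.median(Y[q]).round(3),'zmin',np.percentile(z[q],[1,3]).round(3))
E
python3 -c "
from h import *
meas('scene','8'); meas('top','8')"
```

```text
t: 10.6
tcp_pos: [0.455, 0.0342, 0.0511]
eef_rot: [1.0, 0.023, -0.001, -0.0]
contact_force: [-0.6, -1.1, 0.5]
gripper_width: 0.997
scene z 0.0559 rear -0.05 0.54 lead 0.1306 0.04 Y [-0.1013  0.1061]
  stop top X [0.1651 0.1683 0.1703]
  finger X [-0.143 -0.131 -0.128] Y -0.051 zmin [0.089 0.09 ]
  finger X [-0.136 -0.131 -0.128] Y 0.054 zmin [0.09  0.091]
top z 0.0567 rear -0.0387 2.24 lead 0.1251 0.77 Y [-0.103   0.1055]
  stop top X [0.1605 0.1626 0.1662]
```

View pics/scene8.png

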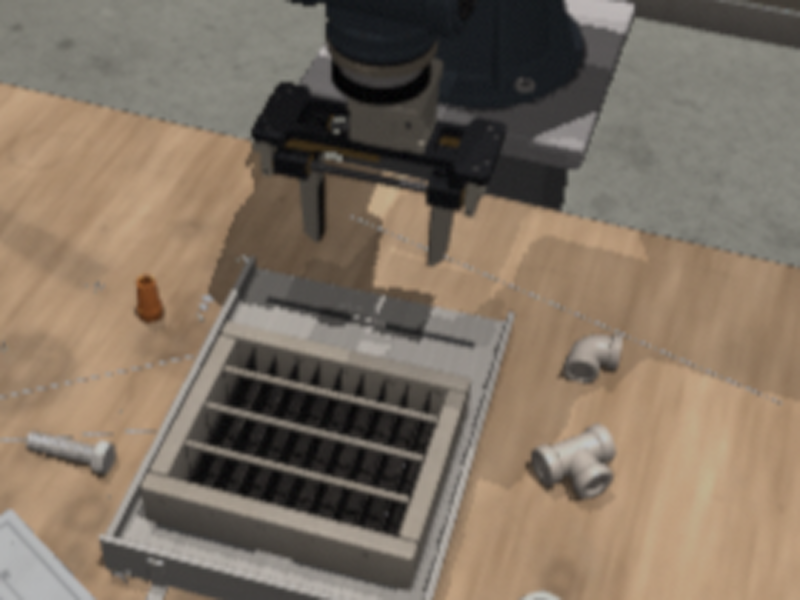

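The tips are at z≈0.090 against a reported 0.051, the same 39 mm offset, so they really are well clear. The cassette's rear edge is at carrier X≈-0.05, its lead is about 33 mm short of the stop, and it sits square and centred. I'll lower 55 mm more.

```bash
python3 -m crank '[[[0,0,15,0,0,0,0],[0,0,15,0,0,0,0],[0,0,10,0,0,0,0],[0,0,5,0,0,0,0],[0,0,5,0,0,0,0],[0,0,5,0,0,0,0],[0,0,0,0,0,0,0]]]'
python3 -c "
from h import *
meas('scene','9')"
```

```text
t: 11.58
tcp_pos: [0.456, 0.0342, -0.0034]
eef_rot: [1.0, 0.023, -0.0, -0.0]
contact_force: [0.2, 0.2, 0.0]
gripper_width: 0.998
scene z 0.0559 rear -0.0506 0.39 lead 0.1304 0.55 Y [-0.1014  0.1061]
  stop top X [0.1649 0.1684 0.1704]
  finger X [-0.141 -0.13  -0.127] Y -0.051 zmin [0.036 0.038]
  finger X [-0.14  -0.13  -0.127] Y 0.055 zmin [0.039 0.04 ]
```

View pics/scene9.png

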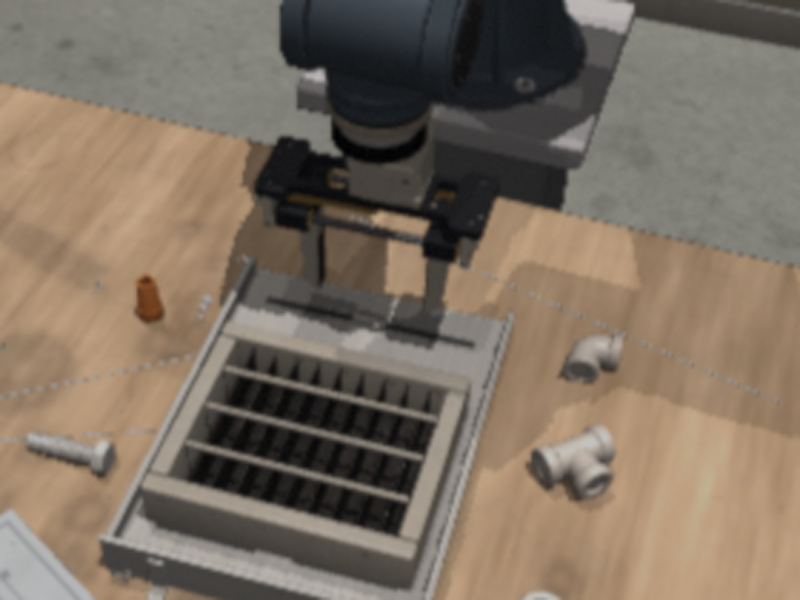

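```bash
python3 -m crank '[[[0,0,4,0,0,0,0],[0,0,4,0,0,0,0],[10,0,0,0,0,0,0],[10,0,0,0,0,0,0],[10,0,0,0,0,0,0],[10,0,0,0,0,0,0],[10,0,0,0,0,0,0],[5,0,0,0,0,0,0],[3,0,0,0,0,0,0],[2,0,0,0,0,0,0],[2,0,0,0,0,0,0]]]'
python3 -m crank '[[[2,0,0,0,0,0,0],[2,0,0,0,0,0,0],[2,0,0,0,0,0,0],[2,0,0,0,0,0,0],[2,0,0,0,0,0,0]]]'
python3 -m crank '[[[2,0,0,0,0,0,0],[2,0,0,0,0,0,0],[2,0,0,0,0,0,0],[2,0,0,0,0,0,0],[2,0,0,0,0,0,0]]]'
python3 -c "
from h import *
meas('scene','10')"
```

```text
t: 13.0
tcp_pos: [0.5181, 0.0371, -0.0112]
eef_rot: [1.0, 0.023, -0.0, -0.0]
contact_force: [-0.6, -0.3, 0.3]
gripper_width: 1.0
t: 13.62
tcp_pos: [0.5282, 0.0376, -0.0112]
eef_rot: [1.0, 0.023, -0.0, 0.0]
contact_force: [0.4, 0.2, 0.2]
gripper_width: 0.999
t: 14.25
tcp_pos: [0.5378, 0.038, -0.0113]
eef_rot: [1.0, 0.023, -0.0, -0.0]
contact_force: [-2.7, -0.0, 0.9]
gripper_width: 0.999
scene z 0.0559 rear -0.0467 0.18 lead 0.1344 0.04 Y [-0.1007  0.107 ]
  stop top X [0.165  0.1684 0.1704]
```

View pics/scene10.png

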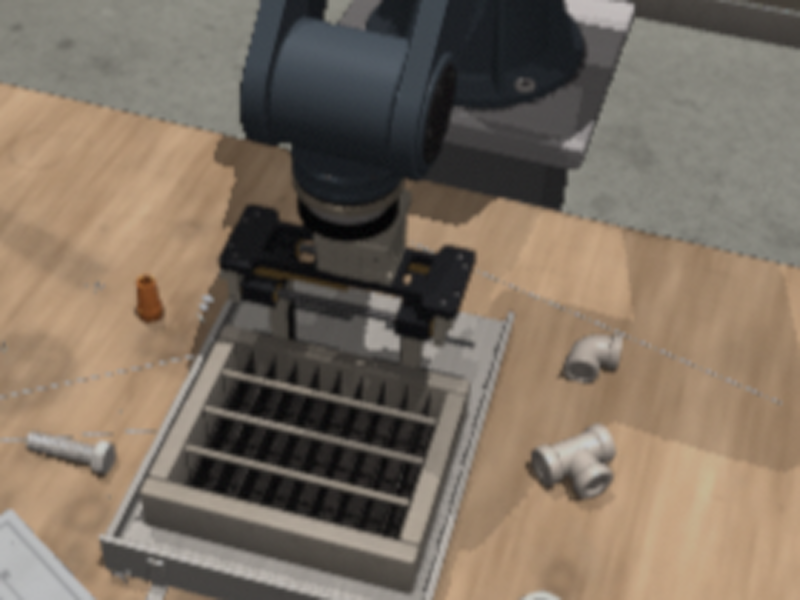

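Contact shows at -2.7 N, the fingers are on the rear edge, and the cassette has slid 4 mm squarely. I'll push about 20 mm further, then creep in while watching the force.

```bash
python3 -m crank '[[[2.5,0,0,0,0,0,0],[2.5,0,0,0,0,0,0],[2.5,0,0,0,0,0,0],[2.5,0,0,0,0,0,0],[2.5,0,0,0,0,0,0],[2.5,0,0,0,0,0,0],[2.5,0,0,0,0,0,0],[2.5,0,0,0,0,0,0]]]'
python3 -c "
from h import *
meas('scene','11')"
python3 -m crank '[[[1,0,0,0,0,0,0],[1,0,0,0,0,0,0]]]'
python3 -m crank '[[[1,0,0,0,0,0,0],[1,0,0,0,0,0,0]]]'
```

```text
t: 15.3
tcp_pos: [0.5583, 0.039, -0.0112]
eef_rot: [1.0, 0.023, 0.0, -0.0]
contact_force: [-1.3, 1.2, -1.1]
gripper_width: 1.0
scene z 0.0559 rear -0.0255 0.06 lead 0.1544 0.19 Y [-0.1006  0.1068]
  stop top X [0.1519 0.1651 0.17  ]
t: 15.6
tcp_pos: [0.56, 0.039, -0.0111]
eef_rot: [1.0, 0.023, -0.0, 0.0]
contact_force: [-3.1, -0.4, -0.6]
gripper_width: 0.999
t: 15.85
tcp_pos: [0.5621, 0.0391, -0.0111]
eef_rot: [1.0, 0.023, -0.0, -0.0]
contact_force: [-3.5, -0.5, 2.7]
gripper_width: 1.002
```

View pics/scene11.png

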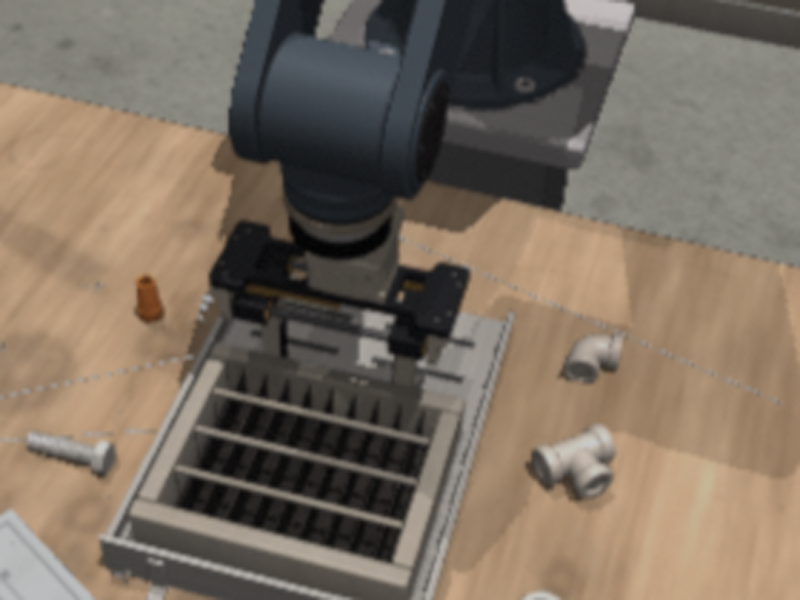

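It is square and still a few mm short of the stop. I'll creep in 1 mm steps until the force rises.

```bash
python3 -m crank '[[[1,0,0,0,0,0,0],[1,0,0,0,0,0,0]]]'
python3 -m crank '[[[1,0,0,0,0,0,0],[0,0,0,0,0,0,0]]]'
python3 -m crank '[[[1,0,0,0,0,0,0],[0,0,0,0,0,0,0]]]'
python3 -c "
from h import *
meas('scene','12')"
```

```text
t: 16.1
tcp_pos: [0.5641, 0.0392, -0.0111]
eef_rot: [1.0, 0.023, -0.0, -0.0]
contact_force: [-4.2, -1.1, 3.6]
gripper_width: 1.002
t: 16.35
tcp_pos: [0.5653, 0.0393, -0.0111]
eef_rot: [1.0, 0.023, 0.0, -0.0]
contact_force: [-2.7, 0.0, 2.7]
gripper_width: 1.002
t: 16.6
tcp_pos: [0.5662, 0.0393, -0.0112]
eef_rot: [1.0, 0.023, 0.0, -0.0]
contact_force: [-3.2, -0.5, 2.0]
gripper_width: 1.002
scene z 0.0559 rear -0.0182 0.46 lead 0.1628 0.17 Y [-0.1001  0.1069]
  stop top X [0.1602 0.1648 0.17  ]
```

View pics/scene12.png

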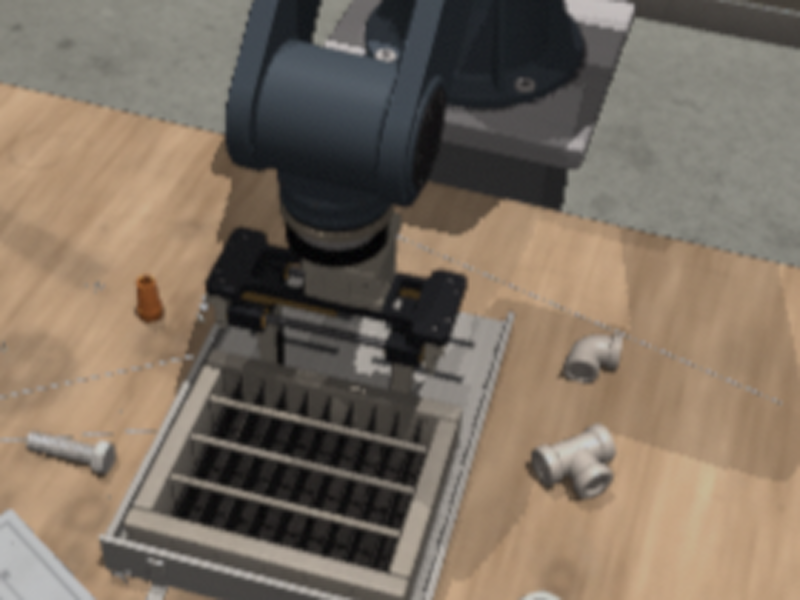

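By the same camera, about 3–4 mm remains (lead 0.163 against stop 0.167).

```bash
python3 -m crank '[[[1,0,0,0,0,0,0],[0,0,0,0,0,0,0]]]'
python3 -m crank '[[[1,0,0,0,0,0,0],[0,0,0,0,0,0,0]]]'
python3 -m crank '[[[1,0,0,0,0,0,0],[0,0,0,0,0,0,0]]]'
```

```text
t: 16.9
tcp_pos: [0.5672, 0.0394, -0.0112]
eef_rot: [1.0, 0.023, 0.0, 0.0]
contact_force: [-2.3, 0.5, 0.6]
gripper_width: 0.997
t: 17.15
tcp_pos: [0.5683, 0.0394, -0.0112]
eef_rot: [1.0, 0.023, 0.0, -0.0]
contact_force: [-2.3, -0.2, 0.1]
gripper_width: 1.007
t: 17.4
tcp_pos: [0.5692, 0.0395, -0.0112]
eef_rot: [1.0, 0.023, 0.0, 0.0]
contact_force: [-1.9, -0.4, -1.1]
gripper_width: 0.998
```

```bash
python3 -m crank '[[[1,0,0,0,0,0,0],[0,0,0,0,0,0,0]]]'
python3 -c "
from h import *
meas('scene','13')"
```

```text
t: 17.65
tcp_pos: [0.5691, 0.0395, -0.0112]
eef_rot: [1.0, 0.023, -0.001, 0.0]
contact_force: [-7.8, -1.4, 4.8]
gripper_width: 0.997
scene z 0.0559 rear -0.0159 -0.11 lead 0.1656 -0.22 Y [-0.1005  0.1069]
  stop top X [0.1631 0.1665 0.1702]
```

View pics/scene13.png

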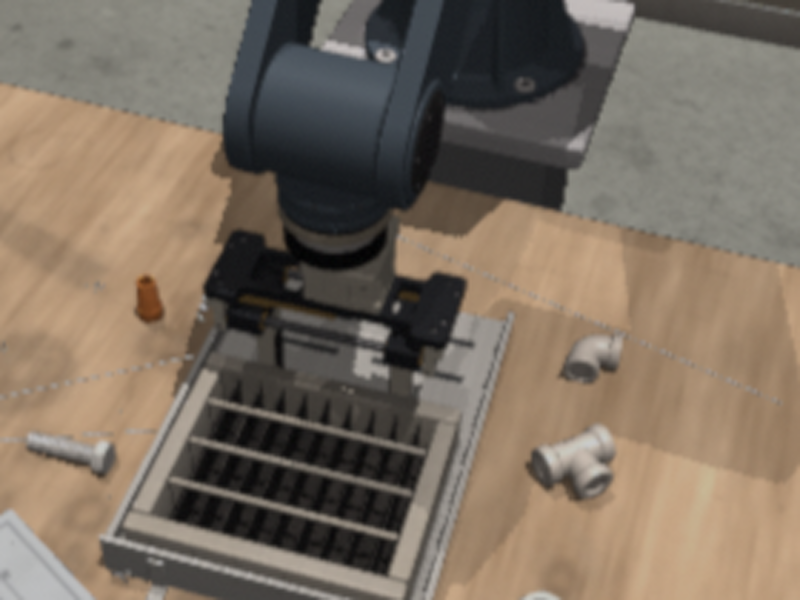

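The force has risen to 7.8 N and the tool has stopped advancing (0.5692, then 0.5691), so the cassette has reached the stop. I'll add 0.5 mm to seat it, then withdraw.

```bash
python3 -m crank '[[[0.5,0,0,0,0,0,0],[0,0,0,0,0,0,0]]]'
python3 -m crank '[[[-3,0,0,0,0,0,0],[-6,0,0,0,0,0,0],[-10,0,0,0,0,0,0],[-15,0,0,0,0,0,0],[-15,0,0,0,0,0,0],[-15,0,0,0,0,0,0],[-10,0,0,0,0,0,0],[0,0,-20,0,0,0,0],[-15,0,-20,0,0,0,0],[-20,0,-20,0,0,0,0],[-20,0,-20,0,0,0,0],[-20,0,-20,0,0,0,0],[0,0,-20,0,0,0,0],[0,0,0,0,0,0,0],[0,0,0,0,0,0,0]]]'
python3 -c "
from h import *
meas('scene','14'); meas('top','14')"
```

```text
t: 17.95
tcp_pos: [0.569, 0.0394, -0.0112]
eef_rot: [1.0, 0.023, -0.002, 0.0]
contact_force: [-10.9, -1.2, 8.0]
gripper_width: 1.002
t: 19.82
tcp_pos: [0.4215, 0.0326, 0.1082]
eef_rot: [1.0, 0.023, -0.0, 0.0]
contact_force: [-1.0, 0.3, 0.1]
gripper_width: 1.003
scene z 0.056 rear -0.0158 0.04 lead 0.1655 -0.04 Y [-0.1007  0.107 ]
  stop top X [0.1631 0.1666 0.1702]
top z 0.0568 rear -0.0189 0.11 lead 0.16 -0.58 Y [-0.1017  0.1061]
  stop top X [0.144  0.1456 0.1662]
```

View pics/scene14.png

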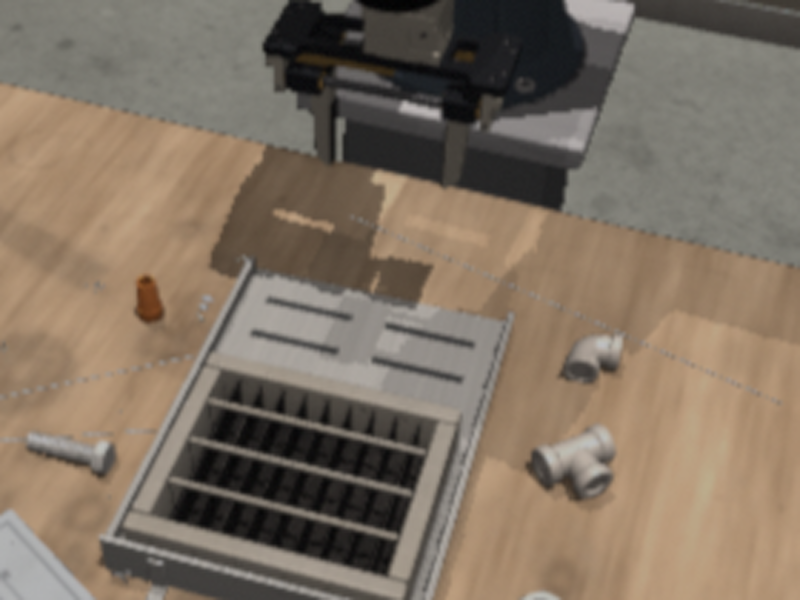

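View pics/top14.png

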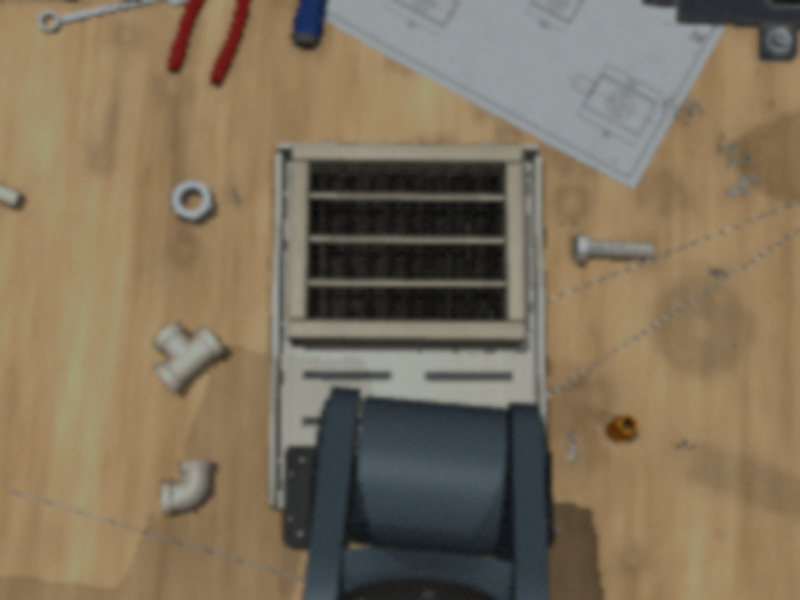

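Both views show the cassette flat, square and against the stop: leading edge at the stop across its whole width, top view row about 150 in the crop. The bystanders are in their places and the arm is clear. I'll hand in.

```bash
python3 -c "
from station import ctrl
print(ctrl.get_obs()['t'],ctrl.close_job())"
```

```text
the job is handed in; nothing more can be done
19.925 None
```

The cassette now lies flat in the carrier, slotted face up and against the end stop; I handed the job in at 19.9 s. I tipped it with the open fingers on the top bar. Then I slid it home with both fingers on the rear edge, at about 2–4 N in steps of 1–2.5 mm.

**Last checks:**
- **At the stop:** the tool stopped moving forward while the wrist force rose to about 11 N sideways (8 N vertical), then I withdrew. Both cameras put the leading edge at the stop.
- **Square and level:** the edges were square within about 0.6° in both views. The top face was at z≈0.056–0.057, against 0.057 for a cassette lying flat. It sat about 2–3 mm off centre between the lips.
- **Surroundings:** the other things looked unmoved in the pictures, but I did not measure them again. The arm was clear of everything.

**Readings that disagreed:**
- **Tool height:** the reported height was about 40 mm lower than the fingertips the cameras saw, throughout. I worked from the camera heights, so the reported z was -0.011 during the final push.
- **Camera difference:** the two cameras differed by about 5 mm on positions along the carrier, for the stop as well as the cassette. I judged closeness to the stop within one view and by the force rise, so I have no independent figure for the last few millimetres.

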